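# Set the carriage and gib screw of a drilling slide

### The arm

A 6-joint arm with a two-finger parallel gripper is mounted at the origin on the work surface. World frame = base frame: x ahead of the robot, y to its left, z up, the work surface at z = 0. Lengths are in m, angles in degrees, forces in N, time in s.
With the tool pointing down it reaches from about 0.35 to 0.875 m from the base axis. Payload 4.2 kg.
Tool frame: the origin (TCP) lies midway between the tips of the shut fingers; the grasp point (between the pads) lies 19 mm behind it (r.grasp_offset is the distance from the TCP to the grasp point, in m); z points along the fingers, y is the direction in which the jaws open and shut (so a half turn about z gives the same grasp; the last joint's range is limited). The gripper opens to 87 mm and grips with 3 to 60 N. Pads are 19 mm wide; open, the fingers measure 117 mm over their backs; the gripper's body (75 mm by 190 mm) begins 51 mm behind the grasp point.
Start: joints at [91.65, 22.042, 0.453, 0, -68.411, -14.817], TCP at [0.142, 0.609, 0.223] pointing down, gripper open.
Joint ranges: [-179.83, 179.83], [-69.29, 118.12], [-61.27, 80.66], [-181.25, 117.63], [-171.15, -9.14], [-177.46, 177.46]. Speed limits (degrees/s): [159.86, 159.86, 180, 180, 180, 180].

### API

Orientations are given as a 3x3 rotation matrix whose columns are the frame's x, y, z axes.
In Python, from station import r gives the robot as it stands.
- The arm moves only by the shell command python3 -m crank 'ROWS'. ROWS is JSON, a list of rows, each a list of 3 entries, a list of its own where there are three numbers: the closure, from -1 (fully open) to 1 (shut), so that 0 is half open, then the shift along the tool's x, y, z as a fraction of full scale, then the turn, a rotation vector about the tool's x, y, z as a fraction of full scale. In form: [[fingers, [dx, dy, dz], [wx, wy, wz]], ...]. A call has 1 to 8 rows; each row shifts and turns the commanded pose from where the row before left it, along the tool's axes as they then stand; what a row does not reach is not made up. Full scale, the value 1, is 100 mm for a shift and 45 degrees for a turn. A row lasts 1/10 s, in which the tool goes at most 50 mm and 8.59 degrees, less where a joint would pass 70% of its speed; a pose out of reach is approached as far as the arm can. A call with a number of a shift or a turn outside -1 to 1 is refused whole. A call with a gripper value outside its range is refused whole. The fingers move at their own pace and stop on an object; the grip force is fixed at half the most. Time passes only in rows, so rows that do not move let the fingers close. It gives the time, the measured TCP pose, the force and the opening at its end, in the units of the state.
- r.sense(): the state, without advancing time (a new reading comes with each control period).
- r.capture(name): name is "scene" or "top" or "wrist"; returns a dict with "img" (384x512x3 uint8, blue, green, red), "fx", "fy", "cx", "cy" (pixels), "dist" ([k1, k2, p1, p2, k3] as OpenCV has them; the pictures are not rectified), "R" (3x3) and "t" (3): a world point X has camera coordinates R X + t. Camera axes: x right, y down, z forward; pixel columns grow to the right and rows downward; lengths in m; the calibration is good to about 2 mm. A picture is of the moment at which its call begins. There is no depth.
- r.finish_job(): hands the job in, once; it reports no verdict.
The state is a dict: "time_s": time; "joints": joint angles; "joint_velocities": joint speeds; "effort": joint torques, N m; "tcp_pos": TCP position; "ee_rot": TCP orientation; "wrist_force": force on the tool from outside, world axes, zero at the start; "moment": the same for the moment, N m; "gripper_width": opening from 0.0 (shut) to 1.0 (fully open).
Only numpy, scipy, OpenCV 4.12 (cv2) and the standard library are available. Lean on these libraries where they do the work, as an engineer would, in place of code of your own. Each camera call takes 0.05 s, during which the arm holds its last target.

### The job

On the small drilling slide, wind the handwheel clockwise until the thin pointer on the carriage stands over the notch of the index plate. Then turn the thumbscrew on the carriage clockwise until it seats, back it off a quarter turn, and finish still gripping the thumbscrew there so that it cannot creep. The pointer must stay over the notch, and the loose things around must be left where they are.

Things in the scene. Friction and masses are not known exactly. Their poses are not given: they have to be found in the camera images.
- slide_base: the drilling slide, fixed to the table: grey plate, x -65 to +85 mm, y -160 to +160 mm, 12 mm thick, rail along y. Origin on the table under the rail. Handwheel at y = +115 mm over a gearbox 64 x 64 mm, 54 mm high. Thumbscrew starts at x = 0, y = -20 mm on a carriage 60 mm wide (x), reaching 30 mm to -y and 60 mm to +y of it; nothing else on the carriage is above 58 mm
- handwheel_grip (a point): on the upright axis of the handwheel, 78 mm above the table. The wheel is black, round, 56 mm across, its rim 20 mm high (66 to 86 mm above the table); it can be gripped across the rim from above at any angle. Turns with the wheel
- handwheel (a joint): angle of the handwheel in rad; 0 at the start, growing clockwise seen from above, stops at 4.2. It turns stiffly (about 0.3 N m), either way, and stays where it is left. Geared to the carriage: each rad clockwise moves the carriage 15 mm along the slide's -y, away from the wheel
- pointer_tip (a point): tip of the thin white pointer (2.5 mm wide) that sticks out of the carriage's +x side at the height of 34 mm, in line with the thumbscrew; axes as the slide's. It starts 28 to 50 mm short of the notch
- index_notch (a point): middle of the notch of the index plate, at the pointer's height: a dark steel block 50 mm long, its top 28 mm above the table, fixed beside the rail on the slide's +x side, with a notch 10 mm wide (along y) open towards the rail; axes as the slide's. The pointer passes above the block and is in line when its tip has the same y in these axes
- thumbscrew_grip (a point): on the upright axis of the thumbscrew, 93 mm above the table, where to grip its tab. The steel tab is 36 mm long along this point's x axis, 10 mm thick along its y axis, and reaches from 74 to 106 mm above the table, on a 12 mm shank. Moves with the carriage and turns with the screw; its height does not change
- thumbscrew (a joint): angle of the thumbscrew in rad; growing clockwise seen from above, 0 = seated against a hard stop, negative = backed off; starts between -2.9 and -1.75. Seated, the tab lies across the rail (along the slide's x axis); a quarter turn back it lies along the rail. Light to turn (about 0.06 N m) until it seats, stays where it is left
- glue: a loose bystander: white glue bottle, 34 mm across, 85 mm tall; origin under its centre
- paint_jar: a loose bystander: clear paint jar, 34 mm across, 45 mm tall; origin under its centre
- wash_jar: a loose bystander: amber jar with a black cap, 38 mm across, 50 mm tall; origin under its centre
- plinth: a loose bystander: black disc lying flat, 32 mm across, 5 mm thick; origin under its centre
- side_cutters: a loose bystander: side cutters lying flat, about 110 mm long, 56 mm wide, 12 mm high; origin near the pivot
- tweezers: a loose bystander: steel tweezers lying flat, 126 mm long, 6 mm high; origin under the centre
- paper_cup: a loose bystander: paper cup, 76 mm across the rim, 90 mm tall; origin under its centre
- kit_box: a loose bystander: flat white cardboard box, 100 x 150 x 35 mm; origin under its centre

How it is judged:
By the outcome, as a careful person would: the job done as asked, in the order asked, and still so for the second after the job is handed in, while the arm keeps its last pose, push and grip.
It also fails if it takes over 64 s, if anything falls off the work surface, if the arm or the gripper's body presses on something with over 40 N, if the wrist force passes 120 N, or if a joint passes its speed limit or range.

## Working session

There is one attempt and no reset: what is moved stays moved. The work goes in short steps, Python scripts to look and compute and a shell command to move; the robot and the scene stay as the last step left them, time stands still between calls to the robot, and variables do not carry over. Pictures are saved under pics/ and viewed, and the job is handed in when it is done.

```bash
mkdir -p pics; ls; python3 - <<'E'
from station import r
import cv2
s=r.sense();print(s)
for n in ("scene","top","wrist"):
    c=r.capture(n);cv2.imwrite(f"pics/{n}0.png",c["img"]);print(n,c["fx"],c["cx"],c["dist"],c["R"],c["t"])
E
```

```text
pics
{'time_s': 0.0, 'joints': array([ 9.16507663e+01,  2.20896722e+01,  3.77844422e-01, -2.76121802e-02,
       -6.84103442e+01, -1.48162405e+01]), 'joint_velocities': array([ 0.06272152, -0.05783188,  0.03114459, -0.05724231, -0.00824936,
        0.04735719]), 'effort': array([-2.22453828e-04, -3.90665424e+01,  1.87407714e+01,  4.22022477e+00,
        1.09404206e-02, -1.94297018e-04]), 'tcp_pos': array([0.14220746, 0.60797764, 0.22146142]), 'ee_rot': array([[ 9.73675837e-01, -2.27936867e-01, -3.86502362e-04],
       [-2.27937167e-01, -9.73673482e-01, -2.14428637e-03],
       [ 1.12434816e-04,  2.17593808e-03, -9.99997626e-01]]), 'wrist_force': array([-0.15550531,  0.07188687, -0.01621452]), 'moment': array([ 0.05167715, -0.01223536, -0.03523777]), 'gripper_width': 1.000275571859897}
scene 383.2413122465609 250.61008594098234 [0.04417604 0.         0.         0.         0.        ] [[ 0.58271249  0.81262746  0.00909774]
 [ 0.58974043 -0.415131   -0.69272828]
 [-0.55915327  0.40902672 -0.72114129]] [-0.35532371 -0.27101126  1.43267667]
top 482.6080681026441 254.59600925106125 [-0.04784762  0.          0.          0.          0.        ] [[ 3.70505982e-03 -9.99992478e-01  1.14702356e-03]
 [-9.88034265e-01 -3.83761080e-03 -1.54186783e-01]
 [ 1.54190025e-01 -5.62027327e-04 -9.88041052e-01]] [0.01759293 0.56618221 1.65335075]
wrist 298.70076070153027 256.14629115490396 [0.00868104 0.         0.         0.         0.        ] [[-0.22811577 -0.97363159  0.00217287]
 [-0.92918026  0.21836666  0.29822817]
 [-0.29083885  0.06601156 -0.95449213]] [ 0.62449403 -0.03662366  0.39144514]
```

View pics/scene0.png

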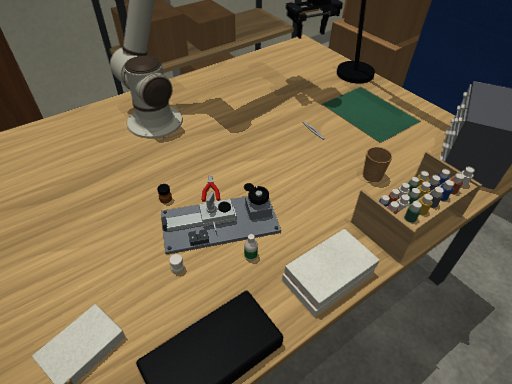

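View pics/top0.png

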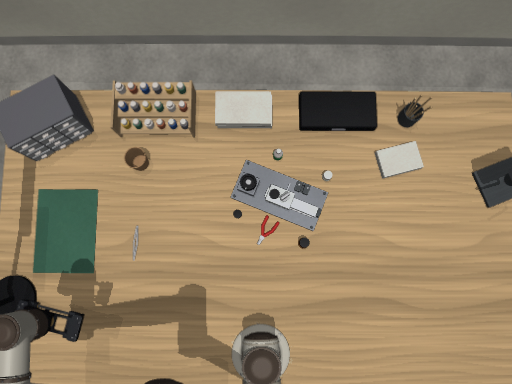

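View pics/wrist0.png

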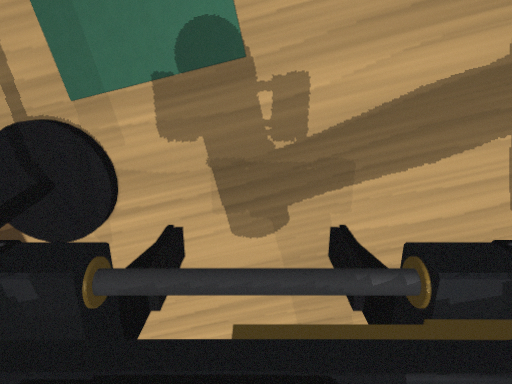

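```bash
cat > h.py <<'E'
import numpy as np,cv2
def ray(c,uv):
    K=np.array([[c["fx"],0,c["cx"]],[0,c["fy"],c["cy"]],[0,0,1]])
    p=cv2.undistortPoints(np.array([[uv]],float),K,np.array(c["dist"]))[0,0]
    R=np.array(c["R"]);t=np.array(c["t"])
    return -R.T@t, R.T@np.array([p[0],p[1],1.])
def onz(c,uv,z):
    o,d=ray(c,uv);return o+d*(z-o[2])/d[2]
def proj(c,X):
    K=np.array([[c["fx"],0,c["cx"]],[0,c["fy"],c["cy"]],[0,0,1]])
    return cv2.projectPoints(np.atleast_2d(np.array(X,float)),cv2.Rodrigues(np.array(c["R"]))[0],np.array(c["t"],float),K,np.array(c["dist"]))[0][:,0]
def crop(c,x0,y0,w,h,k,fn):
    cv2.imwrite(fn,cv2.resize(c["img"][y0:y0+h,x0:x0+w],None,fx=k,fy=k,interpolation=cv2.INTER_CUBIC))
E
python3 - <<'E'
from station import r
from h import *
import pickle
t=r.capture("top");s=r.capture("scene")
pickle.dump((t,s),open("c0.pkl","wb"))
crop(t,225,145,110,100,6,"pics/top1.png")
crop(s,145,165,145,95,5,"pics/scene1.png")
E
```

```text
(no output)
```

View pics/top1.png

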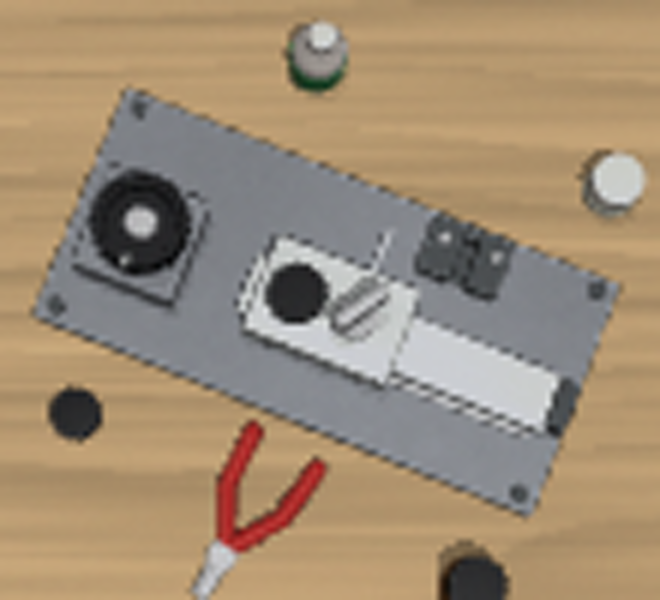

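View pics/scene1.png

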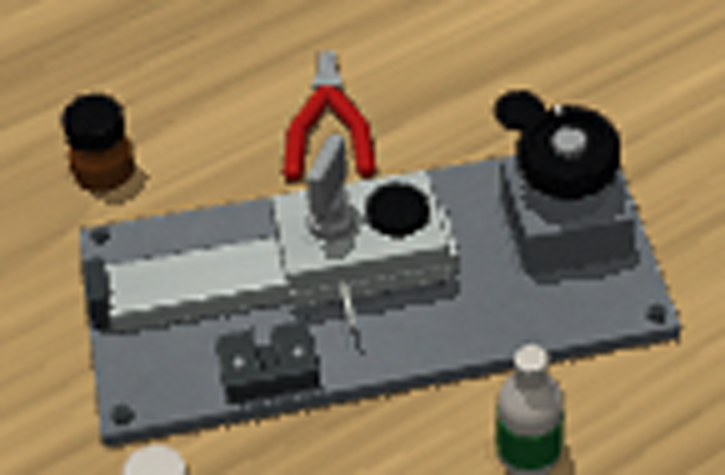

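```bash
cat >> h.py <<'E'
def fitpose(P,L):
    P=np.array(P)[:,:2];L=np.array(L,float)
    pm=P.mean(0);lm=L.mean(0)
    H=(L-lm).T@(P-pm);th=np.arctan2(H[0,1]-H[1,0],H[0,0]+H[1,1])
    Rz=np.array([[np.cos(th),-np.sin(th)],[np.sin(th),np.cos(th)]])
    t=pm-Rz@lm
    return th,Rz,t,np.linalg.norm(P-(L@Rz.T+t),axis=1)
E
python3 - <<'E'
from h import *
import pickle
t,s=pickle.load(open("c0.pkl","rb"))
def T(u,v):return (225+(u+.5)/6-.5,145+(v+.5)/6-.5)
def S(u,v):return (145+(u+.5)/5-.5,165+(v+.5)/5-.5)
L=[(.085,.16),(.085,-.16),(-.065,-.16),(-.065,.16)]
A=[onz(t,T(*p),.012) for p in [(130,88),(622,285),(532,517),(35,315)]]
B=[onz(s,S(*p),.012) for p in [(680,325),(103,435),(80,228),(625,150)]]
for X in (A,B,A+B):
    th,Rz,o,e=fitpose(X,(L if len(X)==4 else L+L)); print(np.degrees(th),o,e*1e3)
    loc=lambda P:(Rz.T@(P[:2]-o))*1e3
    print('wheel',loc(onz(t,T(140,222),.088)),loc(onz(s,S(570,140),.088)))
    print('tip',loc(onz(t,T(388,232),.034)),loc(onz(s,S(360,350),.034)))
    print('notch',loc(onz(t,T(468,250),.028)),loc(onz(s,S(266,345),.028)))
    print('tab ends',loc(onz(t,T(335,325),.106)),loc(onz(t,T(388,284),.106)))
    print('screw',loc(onz(t,T(362,304),.106)),loc(onz(s,S(330,150),.106)))
    for n,p in dict(cut1=(255,425),cut2=(320,465),glue=(318,50)).items(): print(n,loc(onz(t,T(*p),.01)))
    print('wheelworld',Rz@[0,.115]+o,'screw',Rz@[0,-.02]+o)
E
```

```text
-22.002029126422713 [ 0.54373294 -0.06537361] [1.02873719 1.18817416 1.03793657 1.2597616 ]
wheel [ -0.71487272 116.38088947] [  0.76389122 115.95190556]
tip [ 57.56201447 -17.39066579] [ 75.94008265 -17.85269873]
notch [ 66.5600804  -65.31498091] [ 56.32245277 -65.90787507]
tab ends [-16.40388458  -8.96784219] [ 16.58840988 -28.01212505]
screw [  0.44414613 -18.63415391] [ -4.50184359 -15.78267938]
cut1 [-75.81601534  12.84110595]
cut2 [-83.31318411 -31.6908296 ]
glue [149.89385261  62.82431304]
wheelworld [0.58681647 0.04125101] screw [ 0.53624015 -0.08391702]
-23.009968066197562 [ 0.54614266 -0.0630562 ] [7.01269721 1.4057605  1.97027042 6.96931566]
wheel [ -4.07415448 113.27533088] [ -2.58807312 112.87242622]
tip [ 56.54688355 -19.45037998] [ 74.93023564 -19.58905382]
notch [ 66.38659122 -67.20899515] [ 56.16097725 -67.98188713]
tab ends [-17.55573599 -12.32998979] [ 15.76646043 -30.79096021]
screw [ -0.54027266 -21.69843302] [ -5.53565721 -18.93440434]
cut1 [-77.34231377   8.43046822]
cut2 [-84.05496363 -36.22645907]
glue [147.4533776   62.37639133]
wheelworld [0.59109516 0.04279404] screw [ 0.53832484 -0.08146493]
-22.505728492679673 [ 0.54493743 -0.0642148 ] [2.9763841  0.57289234 1.42799944 3.69196778 4.81762983 2.43332234
 0.26422498 9.70256543]
wheel [ -2.40715072 114.83850047] [ -0.92467268 114.42253311]
tip [ 57.04348352 -18.41556763] [ 75.4249033  -18.71601929]
notch [ 66.46250915 -66.25892794] [ 56.23048931 -66.94179919]
tab ends [-16.99360318 -10.64331106] [ 16.16483655 -29.39681947]
screw [ -0.06124602 -20.16113654] [ -5.03211221 -17.35325288]
cut1 [-76.59516274  10.64249639]
cut2 [-83.70055714 -33.95362668]
glue [148.6665759   62.60800984]
wheelworld [0.58895664 0.04202695] screw [ 0.53728191 -0.08269162]
```

```bash
python3 -m crank '[[-1,[0.28,0.34,0],[0,0,0]],[-1,[0.28,0.34,0],[0,0,0]],[-1,[0.28,0.34,0],[0,0,0]],[-1,[0.28,0.34,0],[0,0,0]],[-1,[0.28,0.34,0],[0,0,0]],[-1,[0.28,0.34,0],[0,0,0]],[-1,[0.28,0.34,0],[0,0,0]],[-1,[0.28,0.34,0],[0,0,0]]]'
python3 -m crank '[[-1,[0.28,0.34,0],[0,0,0]],[-1,[0.28,0.34,0],[0,0,0]],[-1,[0.28,0.34,0],[0,0,0]],[-1,[0.28,0.34,0],[0,0,0]],[-1,[0.28,0.34,0],[0,0,0]],[-1,[0.28,0.34,0],[0,0,0]],[-1,[0.28,0.34,0],[0,0,0]],[-1,[0,0,0],[0,0,0]]]'
python3 -m crank '[[-1,[0,0,0],[0,0,0]]]'
python3 - <<'E'
from station import r
from h import *
import pickle
c=r.capture("wrist");cv2.imwrite("pics/w1.png",cv2.resize(c["img"],(800,600),interpolation=cv2.INTER_CUBIC));pickle.dump(c,open("w1.pkl","wb"))
s=r.sense();print(s["joints"],s["tcp_pos"])
E
```

```text
time_s: 1.05
tcp_pos: [0.2988, 0.2909, 0.2227]
ee_rot: [[0.974, -0.227, 0.0], [-0.227, -0.974, 0.001], [0.0, -0.001, -1.0]]
wrist_force: [1.0, 0.9, -0.2]
gripper_width: 0.999
time_s: 1.85
tcp_pos: [0.4363, 0.0125, 0.2224]
ee_rot: [[0.972, -0.235, -0.0], [-0.235, -0.972, -0.001], [-0.0, 0.001, -1.0]]
wrist_force: [0.5, 0.2, -0.5]
gripper_width: 0.998
time_s: 1.95
tcp_pos: [0.4351, 0.0152, 0.2223]
ee_rot: [[0.973, -0.231, -0.001], [-0.231, -0.973, -0.0], [-0.001, 0.0, -1.0]]
wrist_force: [-0.1, 0.2, -0.8]
gripper_width: 1.001
[ 2.36529089e+01  3.17725424e+00 -2.44708024e+01 -1.61486002e-02
 -6.23715648e+01  5.31296677e+01] [0.43489281 0.01610644 0.22239807]
```

View pics/w1.png

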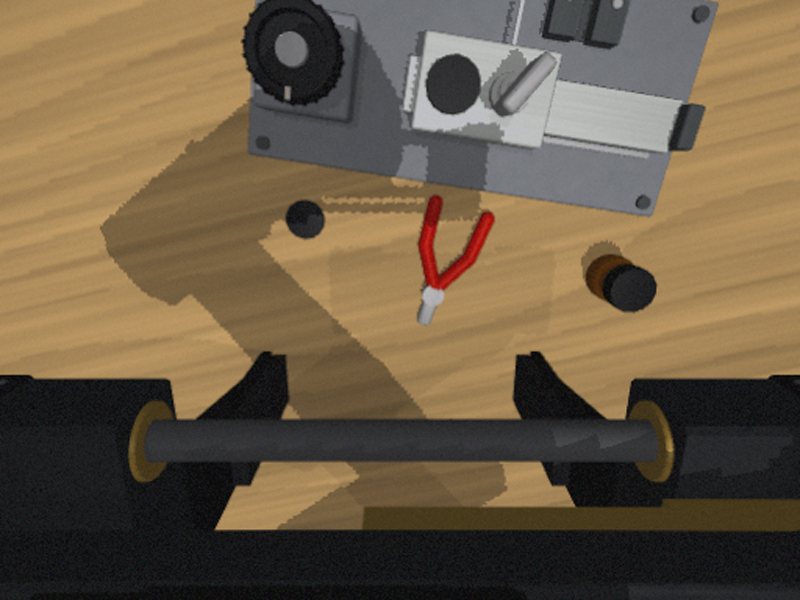

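```bash

python3 -m crank '[[-1,[0.33,0.28,-0.1],[0,0,0]],[-1,[0.33,0.28,-0.1],[0,0,0]],[-1,[0,0,0],[0,0,0]],[-1,[0,0,0],[0,0,0]],[-1,[0,0,0],[0,0,0]]]'
python3 - <<'E'
from station import r
from h import *
import pickle
c=r.capture("wrist");crop(c,100,0,300,225,2.66666,"pics/w2.png");pickle.dump(c,open("w2.pkl","wb"))
E
```

```text
time_s: 2.5
tcp_pos: [0.4858, -0.052, 0.2422]
ee_rot: [[0.974, -0.226, -0.001], [-0.226, -0.974, 0.0], [-0.001, -0.0, -1.0]]
wrist_force: [0.4, 0.3, -0.2]
gripper_width: 1.003
```

View pics/w2.png

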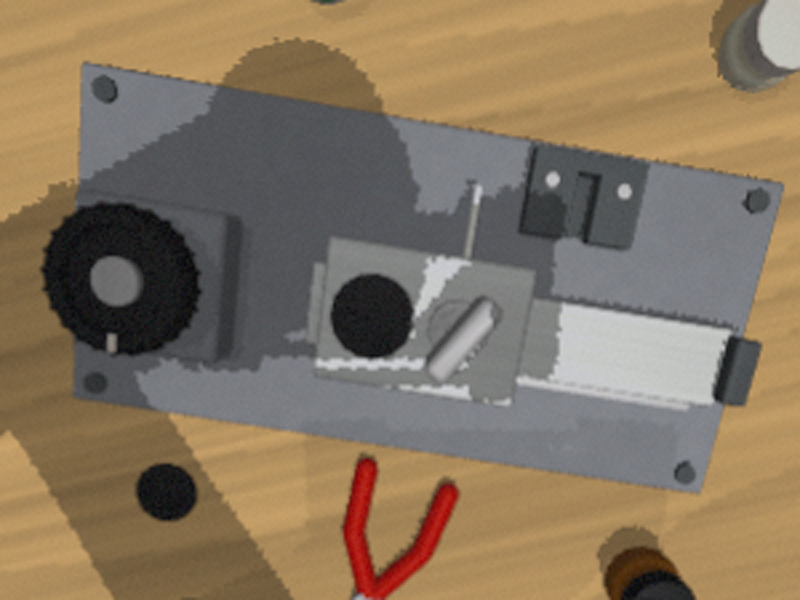

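```bash
cat > m.py <<'E'
from h import *
import pickle
c=pickle.load(open("w2.pkl","rb"))
def W(u,v):return (100+(u+.5)/2.66666-.5,(v+.5)/2.66666-.5)
L=[(.085,.16),(.085,-.16),(-.065,-.16),(-.065,.16)]
A=[onz(c,W(*p),.012) for p in [(83,63),(782,184),(701,492),(75,397)]]
th,Rz,o,e=fitpose(A,L); print(np.degrees(th),o,e*1e3)
loc=lambda P:(Rz.T@(P[:2]-o))*1e3
for n,p,z in [("hub",(115,281),.09),("rim",(121,278),.086),("tip",(477,185),.034),("ptrbase",(469,257),.034),("notch",(591,175),.028),("notchf",(579,240),.028),("blockf",(520,235),.028),("blockfr",(632,248),.028),("blockbL",(533,143),.028),("blockbR",(648,162),.028),("tabA",(441,371),.106),("tabB",(487,308),.106),("cutA",(367,460),.01),("cutB",(450,485),.01)]:
    P=onz(c,W(*p),z);print(n,loc(P).round(1),P.round(4))
print(Rz@[0,.115]+o, Rz@[0,-.02]+o)
E
python3 m.py
```

```text
-21.860587574918625 [ 0.54163259 -0.06201507] [1.86571006 2.83182671 1.42383761 2.0722063 ]
hub [  0.6 113.3] [0.5844 0.0429 0.09  ]
rim [  1.8 112.5] [0.5852 0.0417 0.086 ]
tip [ 60.1 -19.1] [ 0.5903 -0.1021  0.034 ]
ptrbase [ 30.5 -20.8] [ 0.5622 -0.0927  0.034 ]
notch [ 72.2 -67.9] [ 0.5833 -0.1519  0.028 ]
notchf [ 45.1 -68.4] [ 0.558  -0.1424  0.028 ]
blockf [ 43.2 -42. ] [ 0.5661 -0.1171  0.028 ]
blockfr [ 45.4 -92.6] [ 0.5493 -0.1649  0.028 ]
blockbL [ 80.8 -40.4] [ 0.6016 -0.1296  0.028 ]
blockbR [ 81.  -91.2] [ 0.5829 -0.1768  0.028 ]
tabA [-11.8 -13.1] [ 0.5258 -0.0698  0.106 ]
tabB [ 13.2 -25.9] [ 0.5442 -0.091   0.106 ]
cutA [-73.9  12. ] [ 0.4776 -0.0234  0.01  ]
cutB [-80.4 -31.8] [ 0.4552 -0.0616  0.01  ]
[0.58445278 0.04471558] [ 0.53418561 -0.08057692]
```

```bash

python3 -m crank '[[-1,[0.25,-0.383,0],[0,0,0]],[-1,[0.25,-0.383,0],[0,0,0]],[-1,[0.254,-0.384,0],[0,0,0]],[-1,[0,0,0.4],[0,0,0]],[-1,[0,0,0.4],[0,0,0]],[-1,[0,0,0.3],[0,0,0]],[-1,[0,0,0],[0,0,0]],[-1,[0,0,0],[0,0,0]]]'
python3 - <<'E'
from station import r
from h import *
import pickle
c=r.capture("wrist");cv2.imwrite("pics/w3.png",cv2.resize(c["img"],(800,600)));pickle.dump(c,open("w3.pkl","wb"))
E
```

```text
time_s: 3.35
tcp_pos: [0.5863, 0.0424, 0.1333]
ee_rot: [[0.974, -0.226, 0.0], [-0.226, -0.974, -0.001], [0.001, 0.001, -1.0]]
wrist_force: [1.3, 0.5, 0.8]
gripper_width: 0.995
```

View pics/w3.png

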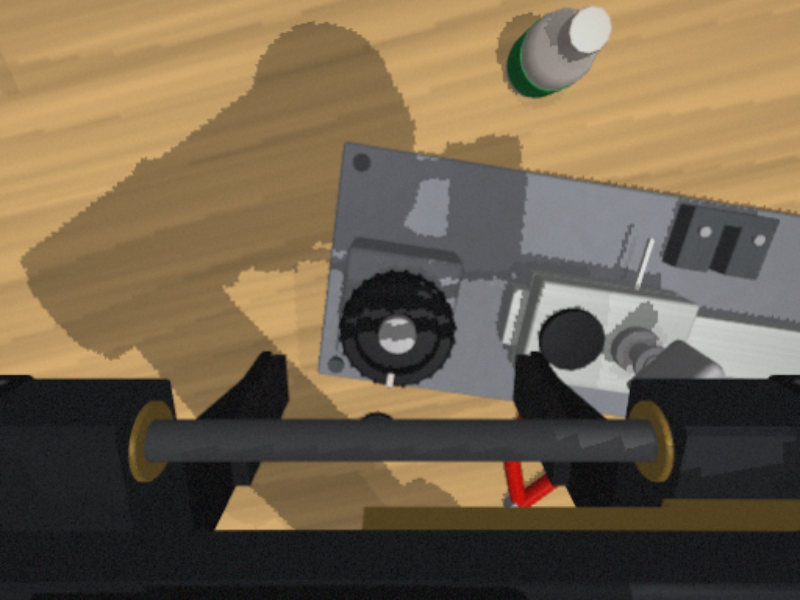

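```bash
python3 - <<'E'
from h import *
import pickle
c=pickle.load(open("w3.pkl","rb"))
W=lambda u,v:((u+.5)/1.5625-.5,(v+.5)/1.5625-.5)
print(onz(c,W(397,334),.09),onz(c,W(398,328),.083))
for z in (.086,.076,.066): print(z,onz(c,W(341,328),z),onz(c,W(456,328),z))
from station import r
print(r.sense()["tcp_pos"])
E
```

```text
[0.58747278 0.04432144 0.09      ] [0.58771047 0.0438135  0.083     ]
0.086 [0.59498872 0.0700909  0.086     ] [0.58255168 0.01651658 0.086     ]
0.076 [0.59157502 0.07227222 0.076     ] [0.57854282 0.01613412 0.076     ]
0.066 [0.58816133 0.07445353 0.066     ] [0.57453396 0.01575167 0.066     ]
[0.58727424 0.04244309 0.13451676]
```

```bash

python3 -m crank '[[-1,[0,-0.01,0.25],[0,0,0]],[-1,[0,0,0.25],[0,0,0]],[-1,[0,0,0.23],[0,0,0]],[-1,[0,0,0],[0,0,0]],[-1,[0,0,0],[0,0,0]],[1,[0,0,0],[0,0,0]],[1,[0,0,0],[0,0,0]],[1,[0,0,0],[0,0,0]]]'
python3 -m crank '[[1,[0,0,0],[0,0,0]],[1,[0,0,0],[0,0,0]],[1,[0,0,0],[0,0,0]],[1,[0,0,0],[0,0,0]]]'
```

```text
time_s: 4.2
tcp_pos: [0.5871, 0.0427, 0.0608]
ee_rot: [[0.974, -0.228, 0.002], [-0.228, -0.974, 0.001], [0.002, -0.001, -1.0]]
wrist_force: [-0.1, -0.1, -0.1]
gripper_width: 0.81
time_s: 4.6
tcp_pos: [0.5871, 0.0439, 0.0599]
ee_rot: [[0.974, -0.227, 0.002], [-0.227, -0.974, 0.002], [0.001, -0.002, -1.0]]
wrist_force: [-1.2, 5.6, 0.6]
gripper_width: 0.638
```

```bash

python3 -m crank '[[1,[0,-0.01,0],[0,0,0.06]],[1,[0,0,0],[0,0,0.12]],[1,[0,0,0],[0,0,0.16]],[1,[0,0,0],[0,0,0.16]],[1,[0,0,0],[0,0,0.16]],[1,[0,0,0],[0,0,0.16]],[1,[0,0,0],[0,0,0.12]],[1,[0,0,0],[0,0,0.06]]]'
python3 - <<'E'
from station import r
import numpy as np
s=r.sense();R=s["ee_rot"];print(np.degrees(np.arctan2(R[1,0],R[0,0])),s["joints"],s["moment"],s["wrist_force"],s["tcp_pos"])
E
```

```text
time_s: 5.4
tcp_pos: [0.5861, 0.0427, 0.0599]
ee_rot: [[0.526, -0.85, -0.001], [-0.85, -0.526, -0.001], [0.0, 0.002, -1.0]]
wrist_force: [-1.8, -1.7, 3.1]
gripper_width: 0.634
-58.25815014794936 [ 19.96929505  27.80122549 -16.39889498   0.06165497 -45.89721724
  11.72958718] [-0.2536466   0.42135739  0.30918577] [-1.84497031 -1.6862471   3.05052093] [0.5861212  0.0427007  0.05989109]
```

```bash

python3 -m crank '[[1,[0,0,0],[0,0,0.12]],[1,[0,0,0],[0,0,0.18]],[1,[0,0,0],[0,0,0.18]],[1,[0,0,0],[0,0,0.18]],[1,[0,0,0],[0,0,0.18]],[1,[0,0,0],[0,0,0.18]],[1,[0,0,0],[0,0,0.18]],[1,[0,0,0],[0,0,0.12]]]'
python3 -m crank '[[1,[0,0,0],[0,0,0.12]],[1,[0,0,0],[0,0,0.18]],[1,[0,0,0],[0,0,0.18]],[1,[0,0,0],[0,0,0.18]],[1,[0,0,0],[0,0,0.12]],[1,[0,0,0],[0,0,0.06]],[1,[0,0,0],[0,0,0]],[1,[0,0,0],[0,0,0]]]'
python3 - <<'E'
from station import r
from h import *
import pickle
s=r.sense();R=s["ee_rot"];print(np.degrees(np.arctan2(R[1,0],R[0,0])),s["joints"],s["moment"],s["wrist_force"],s["tcp_pos"])
for n in("top","wrist","scene"):
  c=r.capture(n);pickle.dump(c,open(n+"4.pkl","wb"))
  if n=="top": crop(c,225,145,110,100,6,"pics/top4.png")
  elif n=="scene": crop(c,145,165,145,95,5,"pics/scene4.png")
  else: cv2.imwrite("pics/w4.png",c["img"])
E
```

```text
time_s: 6.2
tcp_pos: [0.5841, 0.0426, 0.0599]
ee_rot: [[-0.466, -0.885, -0.005], [-0.885, 0.466, -0.002], [0.004, 0.004, -1.0]]
wrist_force: [-8.2, 0.4, 6.9]
gripper_width: 0.635
time_s: 7.0
tcp_pos: [0.5832, 0.0435, 0.0599]
ee_rot: [[-0.909, -0.416, -0.007], [-0.416, 0.909, -0.001], [0.007, 0.002, -1.0]]
wrist_force: [-9.0, 4.1, 9.5]
gripper_width: 0.636
-155.39471286063943 [ 20.07305601  27.71969955 -16.48776456  -0.1193241  -46.19565808
 -85.38527572] [ 1.16761903  2.38771887 -0.1135322 ] [-9.00462713  4.13773298  9.51726171] [0.58323345 0.04347826 0.05987229]
```

View pics/top4.png

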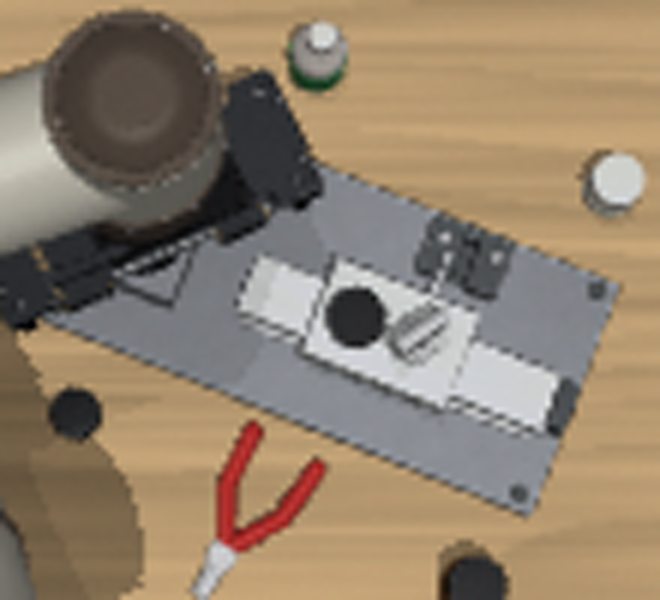

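View pics/scene4.png

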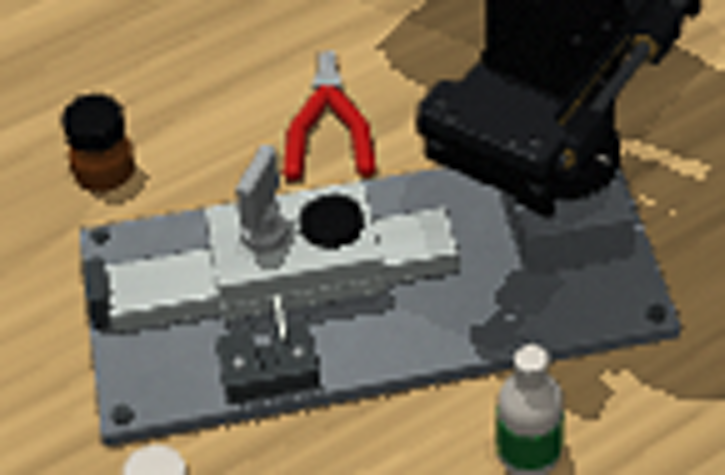

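View pics/w4.png

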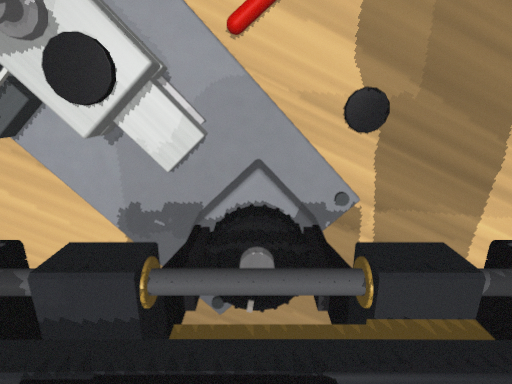

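```bash
cat > d.py <<'E'
from h import *
import pickle,sys
from scipy import ndimage
t0,_=pickle.load(open("c0.pkl","rb"))
def disc(c,uv):
    g=c["img"].astype(float).max(2)
    x,y=map(int,uv)
    w=g[y-9:y+10,x-9:x+10]; m=(w<90);l,n=ndimage.label(m);k=l[9,9]
    wt=np.where(l==k,1.,0); wt=ndimage.binary_dilation(wt,iterations=1)*np.clip(170-w,0,150)
    yy,xx=np.mgrid[y-9:y+10,x-9:x+10]
    return (wt*xx).sum()/wt.sum(),(wt*yy).sum()/wt.sum()
th=np.radians(-22.0);R=np.array([[np.cos(th),-np.sin(th)],[np.sin(th),np.cos(th)]])
def mv(c,uv):
    a=disc(t0,(274,194));b=disc(c,uv)
    return a,b,(R.T@(onz(c,b,.058)-onz(t0,a,.058))[:2])*1e3
if __name__=="__main__":
    c=pickle.load(open(sys.argv[1],"rb"));print(mv(c,(int(sys.argv[2]),int(sys.argv[3]))))
E
python3 d.py top4.pkl 284 197
```

```text
((np.float64(273.9940401807171), np.float64(193.48832067672788)), (np.float64(283.883097762073), np.float64(197.4499411071849)), array([  0.08329673, -37.04669533]))
```

```bash

python3 -m crank '[[1,[0.023,0.02,-0.01],[0,0,0.12]],[1,[0,0,0],[0,0,0.17]],[1,[0,0,0],[0,0,0.17]],[1,[0,0,0],[0,0,0.17]],[1,[0,0,0],[0,0,0.14]],[1,[0,0,0],[0,0,0.1]],[1,[0,0,0],[0,0,0.06]],[1,[0,0,0],[0,0,0]]]'
python3 -m crank '[[1,[0,0,0],[0,0,0]]]'
python3 - <<'E'
from station import r
from h import *
import pickle
from d import mv
s=r.sense();R=s["ee_rot"];print(np.degrees(np.arctan2(R[1,0],R[0,0])),s["joints"],s["moment"],s["wrist_force"],s["tcp_pos"])
c=r.capture("top");pickle.dump(c,open("top5.pkl","wb"));print(mv(c,(287,198)))
crop(c,225,145,110,100,6,"pics/top5.png")
s=r.capture("scene");pickle.dump(s,open("scene5.pkl","wb"));crop(s,180,210,40,40,15,"pics/scene5.png")
E
```

```text
time_s: 7.95
tcp_pos: [0.5831, 0.045, 0.06]
ee_rot: [[-0.955, 0.296, -0.001], [0.296, 0.955, 0.0], [0.002, -0.0, -1.0]]
wrist_force: [-0.3, 4.5, -2.0]
gripper_width: 0.637
time_s: 8.05
tcp_pos: [0.5831, 0.0449, 0.06]
ee_rot: [[-0.955, 0.296, -0.001], [0.296, 0.955, 0.001], [0.002, 0.0, -1.0]]
wrist_force: [-1.8, 5.7, -1.9]
gripper_width: 0.635
162.7935000258787 [ 2.02266926e+01  2.75681889e+01 -1.67595636e+01 -8.96662674e-02
 -4.57319039e+01 -1.27370582e+02] [ 1.47808595  0.37760694 -0.10765501] [-1.76665518  5.70038869 -1.94361179] [0.58311111 0.04491563 0.05998334]
((np.float64(273.9940401807171), np.float64(193.48832067672788)), (np.float64(286.77935838320417), np.float64(198.60188364563916)), array([  0.13491021, -47.87094621]))
```

View pics/top5.png

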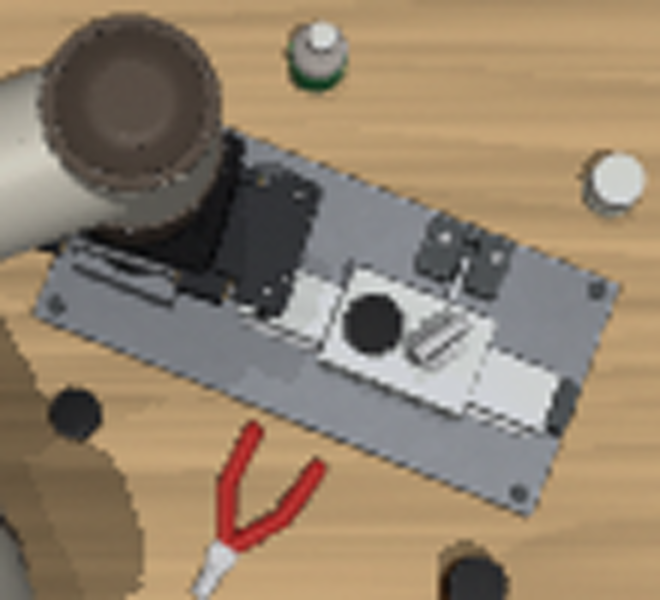

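View pics/scene5.png

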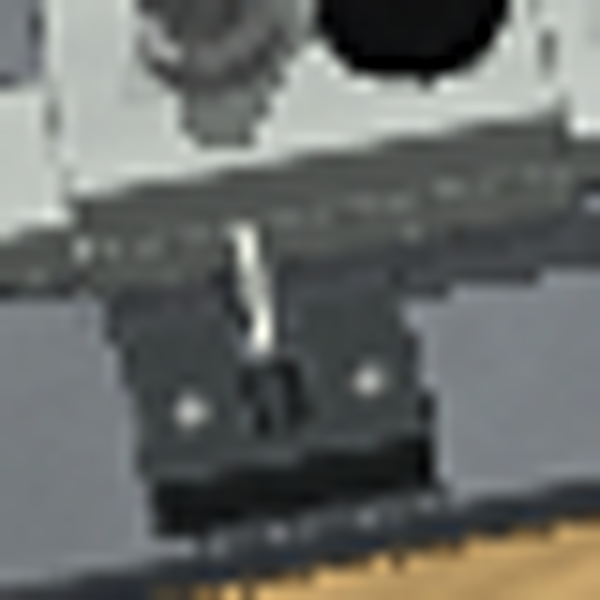

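```bash

python3 -m crank '[[-1,[0,0,0],[0,0,0]],[-1,[0,0,0],[0,0,0]],[-1,[0,0,0],[0,0,0]],[-1,[0,0,0],[0,0,0]],[-1,[0,0,-0.2],[0,0,0]],[-1,[0,0,-0.4],[0,0,0]],[-1,[0,0,-0.45],[0,0,0]],[-1,[0,0,-0.45],[0,0,-0.1]]]'
python3 -m crank '[[-1,[0,0,-0.3],[0,0,-0.18]],[-1,[0,0,0],[0,0,-0.18]],[-1,[0,0,0],[0,0,-0.18]],[-1,[0,0,0],[0,0,-0.18]],[-1,[0,0,0],[0,0,-0.18]],[-1,[0,0,0],[0,0,-0.18]],[-1,[0,0,0],[0,0,-0.18]],[-1,[0,0,0],[0,0,-0.18]]]'
python3 -m crank '[[-1,[0,0,0],[0,0,-0.18]],[-1,[0,0,0],[0,0,-0.18]],[-1,[0,0,0],[0,0,-0.18]],[-1,[0,0,0],[0,0,-0.18]],[-1,[0,0,0],[0,0,-0.18]],[-1,[0,0,0],[0,0,-0.18]],[-1,[0,0,0],[0,0,-0.1]],[-1,[0,0,0],[0,0,0]]]'

```

```text
time_s: 8.95
tcp_pos: [0.5835, 0.0439, 0.2122]
ee_rot: [[-0.976, 0.218, -0.0], [0.218, 0.976, -0.001], [0.0, -0.001, -1.0]]
wrist_force: [1.0, 1.6, 0.9]
gripper_width: 0.995
time_s: 9.75
tcp_pos: [0.5837, 0.044, 0.2406]
ee_rot: [[-0.61, -0.792, 0.0], [-0.792, 0.61, -0.0], [0.0, -0.0, -1.0]]
wrist_force: [-1.1, -0.5, 0.6]
gripper_width: 0.999
time_s: 10.55
tcp_pos: [0.5837, 0.0441, 0.2406]
ee_rot: [[0.262, -0.965, 0.0], [-0.965, -0.262, -0.0], [0.0, -0.0, -1.0]]
wrist_force: [-0.2, -0.6, 0.3]
gripper_width: 0.999
```

```bash

python3 -m crank '[[-1,[0,0,0],[0,0,-0.17]],[-1,[0,0,0],[0,0,-0.17]],[-1,[0,0,0],[0,0,-0.18]],[-1,[0.26,0.44,0],[0,0,0]],[-1,[0.26,0.44,0],[0,0,0]],[-1,[0.26,0.44,0],[0,0,0]],[-1,[0,0,0],[0,0,0]],[-1,[0,0,0],[0,0,0]]]'
python3 - <<'E'
from station import r
from h import *
import pickle
c=r.capture("wrist");pickle.dump(c,open("w6.pkl","wb"));crop(c,100,0,300,225,2.66666,"pics/w6.png")
print(r.sense()["tcp_pos"],r.sense()["joints"])
E
```

```text
time_s: 11.35
tcp_pos: [0.5301, -0.097, 0.2409]
ee_rot: [[0.621, -0.784, 0.001], [-0.784, -0.621, 0.0], [0.0, -0.001, -1.0]]
wrist_force: [0.9, 0.1, -1.1]
gripper_width: 1.003
[ 0.53056421 -0.09606138  0.24077266] [ 6.97730068e+00  1.29022344e+01 -9.97875401e+00  1.73983358e-04
 -6.70779222e+01  3.15011835e+01]
```

View pics/w6.png

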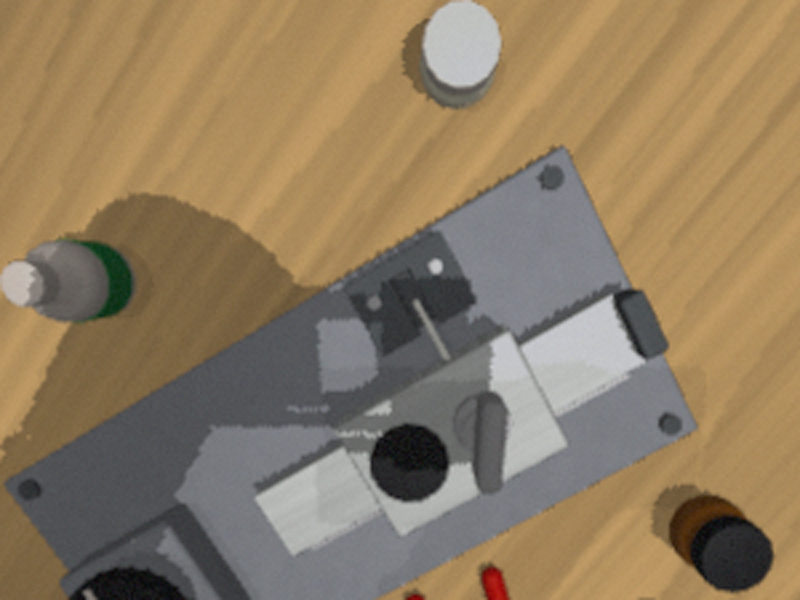

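```bash
python3 - <<'E'
from h import *
import pickle
c=pickle.load(open("w6.pkl","rb"))
g=c["img"].astype(float); g=255*np.clip(g/255,0,1)**0.55
d=dict(img=g.astype(np.uint8)); crop(d,222,78,65,60,10,"pics/w6z.png")
E
```

```text
(no output)
```

View pics/w6z.png

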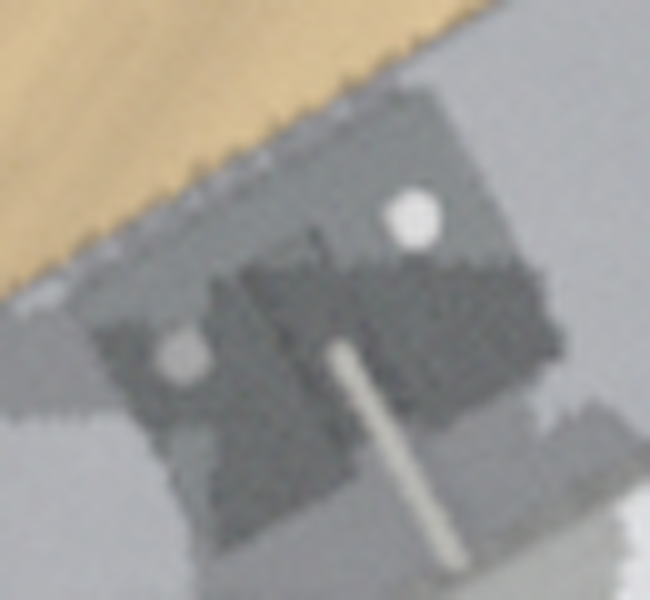

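```bash
python3 - <<'E'
from h import *
import pickle
c=pickle.load(open("w6.pkl","rb"))
W=lambda u,v:(222+(u+.5)/10-.5,78+(v+.5)/10-.5)
th=np.radians(-22.);R=np.array([[np.cos(th),-np.sin(th)],[np.sin(th),np.cos(th)]]);o=np.array([.5430,-.0635])
for n,p,z in [("tip",(340,350),.0345),("base",(455,560),.0345),("Lb",(240,270),.028),("Lf",(355,470),.028),("Rb",(320,235),.028),("Rf",(433,430),.028),("blkL",(78,310),.028),("blkLf",(215,550),.028),("blkR",(432,90),.028),("blkRf",(560,350),.028),("s1",(185,357),.028),("s2",(413,219),.028)]:
    print(n,((R.T@(onz(c,W(*p),z)[:2]-o))*1e3).round(1))
c2=pickle.load(open("w6.pkl","rb"))
W=lambda u,v:(100+(u+.5)/2.66666-.5,(v+.5)/2.66666-.5)
for p in [(490,398),(487,487),(478,398),(505,400),(474,485),(501,488)]:
    P=onz(c2,W(*p),.106); print(P.round(4),((R.T@(P[:2]-o))*1e3).round(1))
E
```

```text
tip [ 57.5 -67.2]
base [ 29.1 -67.1]
Lb [ 71.3 -61.2]
Lf [ 44.  -61.6]
Rb [ 70.1 -71.5]
Rf [ 43.4 -72.2]
blkL [ 77.  -41.8]
blkLf [ 44.1 -41.7]
blkR [ 77.7 -91.2]
blkRf [ 44.1 -90.2]
s1 [ 65.9 -50.2]
s2 [ 66.1 -82.1]
[ 0.5296 -0.1397  0.106 ] [ 16.1 -75.7]
[ 0.5083 -0.1125  0.106 ] [-13.8 -58.4]
[ 0.5331 -0.1369  0.106 ] [ 18.3 -71.8]
[ 0.5247 -0.1426  0.106 ] [ 12.6 -80.2]
[ 0.5128 -0.11    0.106 ] [-10.6 -54.4]
[ 0.5038 -0.1155  0.106 ] [-16.8 -62.9]
```

```bash

python3 -m crank '[[-1,[0.08,0.14,0],[0,0,0.02]],[-1,[0.08,0.14,0],[0,0,0]],[-1,[0,0,0.4],[0,0,0]],[-1,[0,0,0.4],[0,0,0]],[-1,[0,0,0],[0,0,0]],[-1,[0,0,0],[0,0,0]]]'
python3 - <<'E'
from station import r
from h import *
import pickle
c=r.capture("wrist");pickle.dump(c,open("w7.pkl","wb"));cv2.imwrite("pics/w7.png",cv2.resize(c["img"],(800,600)))
print(r.sense()["tcp_pos"],r.sense()["joints"])
E
```

```text
time_s: 12.0
tcp_pos: [0.5186, -0.1261, 0.161]
ee_rot: [[0.612, -0.791, -0.001], [-0.791, -0.612, -0.001], [0.0, 0.001, -1.0]]
wrist_force: [0.3, 0.1, 0.6]
gripper_width: 1.0
[ 0.51966937 -0.12602766  0.16231064] [  3.79643702  16.29319051 -17.43879153   0.08096385 -56.12084475
  33.89650226]
```

View pics/w7.png

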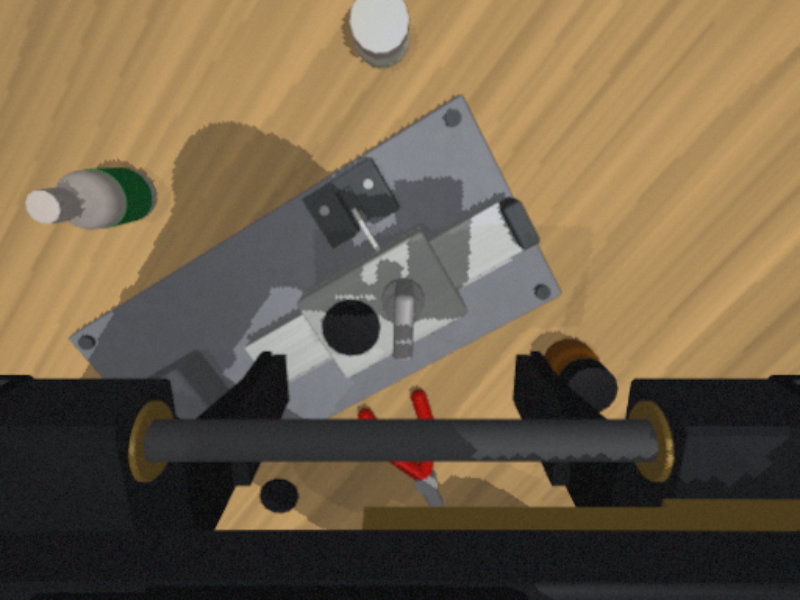

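```bash
python3 - <<'E'
from h import *
import pickle
c=pickle.load(open("w7.pkl","rb"))
W=lambda u,v:((u+.5)/1.5625-.5,(v+.5)/1.5625-.5)
print(onz(c,W(404,280),.106),onz(c,W(403,344),.106),onz(c,W(403,357),.106),onz(c,W(403,300),.074))
E
```

```text
[ 0.53187498 -0.14569854  0.106     ] [ 0.51190513 -0.11917935  0.106     ] [ 0.50755165 -0.1135688   0.106     ] [ 0.51973722 -0.12964027  0.074     ]
```

```bash

python3 -m crank '[[-1,[0,0,0.3],[0,0,0]],[-1,[0,0,0.3],[0,0,0]],[-1,[0,0,0.26],[0,0,0]],[-1,[0,0,0],[0,0,0]],[1,[0,0,0],[0,0,0]],[1,[0,0,0],[0,0,0]],[1,[0,0,0],[0,0,0]],[1,[0,0,0],[0,0,0]]]'
python3 -m crank '[[1,[0,0,0],[0,0,0]],[1,[0,0,0],[0,0,0]],[1,[0,0,0],[0,0,0]],[1,[0,0,0],[0,0,0]],[1,[0,0,0],[0,0,0]],[1,[0,0,0],[0,0,0]],[1,[0,0,0],[0,0,0]],[1,[0,0,0],[0,0,0]]]'
python3 - <<'E'
from station import r
from h import *
import pickle
from d import mv
s=r.sense();R=s["ee_rot"];print(np.degrees(np.arctan2(R[1,0],R[0,0])),s["joints"],s["moment"],s["wrist_force"],s["tcp_pos"],s["gripper_width"])
c=r.capture("wrist");cv2.imwrite("pics/w8.png",c["img"])
E
```

```text
time_s: 12.85
tcp_pos: [0.5191, -0.1257, 0.0759]
ee_rot: [[0.611, -0.791, 0.003], [-0.791, -0.611, 0.0], [0.002, -0.002, -1.0]]
wrist_force: [0.1, -0.8, 0.5]
gripper_width: 0.721
time_s: 13.65
tcp_pos: [0.5172, -0.1263, 0.0744]
ee_rot: [[0.611, -0.792, -0.002], [-0.792, -0.611, -0.001], [-0.001, 0.002, -1.0]]
wrist_force: [-2.3, -4.2, 1.7]
gripper_width: 0.114
-52.336015010148316 [ 3.75665038e+00  2.23061847e+01 -2.34965574e+01  4.18000402e-02
 -4.43372413e+01  3.38774642e+01] [-1.04138763  0.74054701 -0.07918589] [-2.27520203 -4.16143391  1.72767372] [ 0.51718493 -0.12634227  0.07444109] 0.11410469876677441
```

View pics/w8.png

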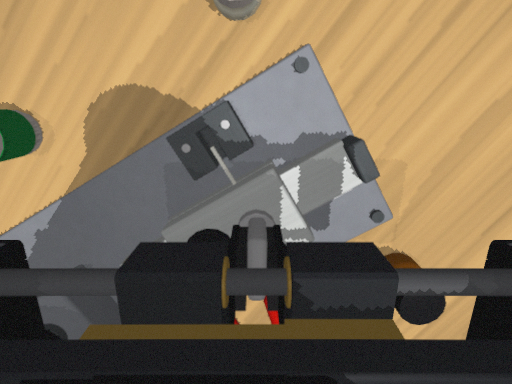

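```bash

python3 -m crank '[[1,[0,0.015,0],[0,0,0.08]],[1,[0,0,0],[0,0,0.15]],[1,[0,0,0],[0,0,0.17]],[1,[0,0,0],[0,0,0.17]],[1,[0,0,0],[0,0,0.17]],[1,[0,0,0],[0,0,0.17]],[1,[0,0,0],[0,0,0.15]],[1,[0,0,0],[0,0,0.1]]]'
python3 - <<'E'
from station import r
from h import *
from d import mv
s=r.sense();R=s["ee_rot"];print(np.degrees(np.arctan2(R[1,0],R[0,0])),s["joints"],s["moment"],s["wrist_force"],s["tcp_pos"],s["gripper_width"])
E
```

```text
time_s: 14.5
tcp_pos: [0.5163, -0.1266, 0.0744]
ee_rot: [[-0.254, -0.967, -0.002], [-0.967, 0.254, 0.0], [0.0, 0.002, -1.0]]
wrist_force: [-3.4, -1.0, 1.8]
gripper_width: 0.112
-104.73804377685936 [ 3.70911731e+00  2.22257139e+01 -2.36110407e+01 -2.30605901e-02
 -4.42603671e+01 -1.84306451e+01] [-0.24302928  0.69492032 -0.00106851] [-3.39529175 -0.97381776  1.84915288] [ 0.51625167 -0.12658216  0.07444062] 0.11206217980057218
```

```bash

python3 -m crank '[[1,[0,0.01,0],[0,0,0.12]],[1,[0,0,0],[0,0,0.17]],[1,[0,0,0],[0,0,0.17]],[1,[0,0,0],[0,0,0.17]],[1,[0,0,0],[0,0,0.17]],[1,[0,0,0],[0,0,0.17]],[1,[0,0,0],[0,0,0.17]],[1,[0,0,0],[0,0,0.12]]]'
python3 -m crank '[[1,[0,0,0],[0,0,0.12]],[1,[0,0,0],[0,0,0.12]],[1,[0,0,0],[0,0,0.12]],[1,[0,0,0],[0,0,0.12]],[1,[0,0,0],[0,0,0.12]],[1,[0,0,0],[0,0,0.06]],[1,[0,0,0],[0,0,0.04]],[1,[0,0,0],[0,0,0]]]'
python3 - <<'E'
from station import r
from h import *
s=r.sense();R=s["ee_rot"];print(np.degrees(np.arctan2(R[1,0],R[0,0])),s["joints"],s["moment"],s["wrist_force"],s["tcp_pos"],s["gripper_width"])
E
```

```text
time_s: 15.3
tcp_pos: [0.5155, -0.1259, 0.0744]
ee_rot: [[-0.948, -0.318, -0.001], [-0.318, 0.948, 0.001], [0.001, 0.001, -1.0]]
wrist_force: [-3.2, 1.9, 2.7]
gripper_width: 0.108
time_s: 16.1
tcp_pos: [0.5155, -0.1254, 0.0745]
ee_rot: [[-0.975, 0.22, -0.001], [0.22, 0.975, 0.001], [0.001, 0.001, -1.0]]
wrist_force: [-3.6, 4.1, 3.8]
gripper_width: 0.115
167.26671626965114 [   3.81065623   22.13132858  -23.73275671   -0.12161247  -44.19487949
 -106.45674883] [ 1.37446987  0.83836301 -0.04082156] [-3.58252413  4.1181548   3.82513905] [ 0.515454   -0.12536656  0.07446043] 0.11527883370307491
```

```bash
cat > q.py <<'E'
from station import r
from h import *
s=r.sense();R=s["ee_rot"];print("YAW",np.degrees(np.arctan2(R[1,0],R[0,0])).round(2),"j6",s["joints"][5].round(2),"M",s["moment"].round(3),s["effort"][5].round(3),s["gripper_width"].round(3))
E
python3 -m crank '[[1,[0,0,0],[0,0,0.05]],[1,[0,0,0],[0,0,0.05]],[1,[0,0,0],[0,0,0.05]],[1,[0,0,0],[0,0,0]]]'; python3 q.py
python3 -m crank '[[1,[0,0,0],[0,0,0.04]],[1,[0,0,0],[0,0,0.04]],[1,[0,0,0],[0,0,0]]]'; python3 q.py
```

```text
time_s: 16.5
tcp_pos: [0.5155, -0.1252, 0.0744]
ee_rot: [[-0.943, 0.334, -0.001], [0.334, 0.943, 0.002], [0.002, 0.001, -1.0]]
wrist_force: [-3.4, 4.4, 2.7]
gripper_width: 0.113
time_s: 16.8
tcp_pos: [0.5156, -0.1252, 0.0745]
ee_rot: [[-0.921, 0.39, -0.001], [0.39, 0.921, 0.001], [0.002, 0.001, -1.0]]
wrist_force: [-3.7, 4.9, 2.9]
gripper_width: 0.114Traceback (most recent call last):
  File "q.py", line 3, in <module>
    s=r.sense();R=s["ee_rot"];print("YAW",np.degrees(np.arctan2(R[1,0],R[0,0])).round(2),"j6",s["joints"][5].round(2),"M",s["moment"].round(3),s["effort"][5].round(3),s["gripper_width"].round(3))
                                                                                                                                                                       ^^^^^^^^^^^^^^^^^^^^^^^^
AttributeError: 'float' object has no attribute 'round'
Traceback (most recent call last):
  File "q.py", line 3, in <module>
    s=r.sense();R=s["ee_rot"];print("YAW",np.degrees(np.arctan2(R[1,0],R[0,0])).round(2),"j6",s["joints"][5].round(2),"M",s["moment"].round(3),s["effort"][5].round(3),s["gripper_width"].round(3))
                                                                                                                                                                       ^^^^^^^^^^^^^^^^^^^^^^^^
AttributeError: 'float' object has no attribute 'round'
```

```bash
python3 -m crank '[[1,[0,0,0],[0,0,0.04]],[1,[0,0,0],[0,0,0.03]],[1,[0,0,0],[0,0,0]],[1,[0,0,0],[0,0,0]]]'; python3 q.py
```

```text
time_s: 17.2
tcp_pos: [0.5157, -0.1253, 0.0744]
ee_rot: [[-0.898, 0.439, -0.001], [0.439, 0.898, 0.001], [0.001, 0.001, -1.0]]
wrist_force: [-2.8, 4.8, 2.9]
gripper_width: 0.12Traceback (most recent call last):
  File "q.py", line 3, in <module>
    s=r.sense();R=s["ee_rot"];print("YAW",np.degrees(np.arctan2(R[1,0],R[0,0])).round(2),"j6",s["joints"][5].round(2),"M",s["moment"].round(3),s["effort"][5].round(3),s["gripper_width"].round(3))
                                                                                                                                                                       ^^^^^^^^^^^^^^^^^^^^^^^^
AttributeError: 'float' object has no attribute 'round'
```

```bash
sed -i 's/,s\["gripper_width"\].round(3)/,s["gripper_width"]/' q.py; python3 q.py; python3 - <<'E'
from station import r
from h import *
c=r.capture("wrist");cv2.imwrite("pics/w9.png",cv2.resize(c["img"],(800,600)))
t=r.capture("scene");crop(t,180,180,60,60,10,"pics/s9.png")
E
```

```text
YAW 153.95 j6 -119.81 M [1.435 0.762 0.573] -0.545 0.11975549296233412
```

View pics/w9.png

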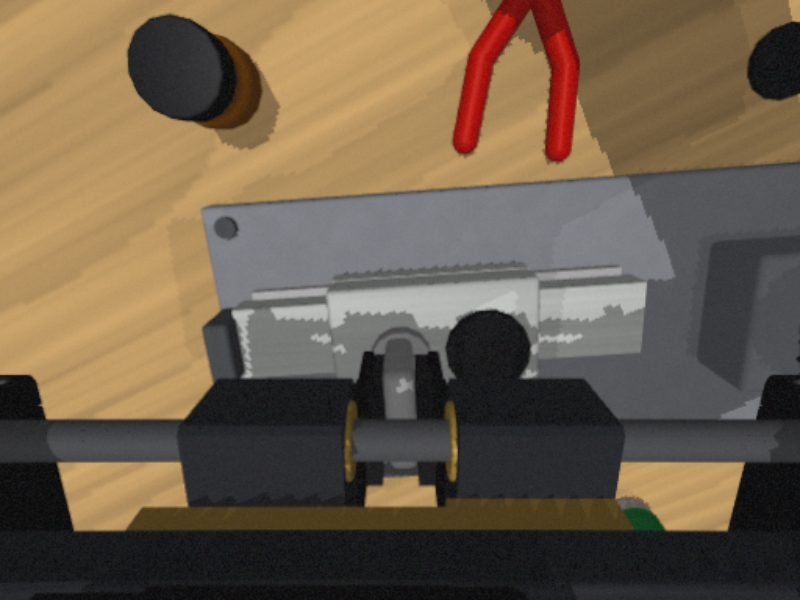

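View pics/s9.png

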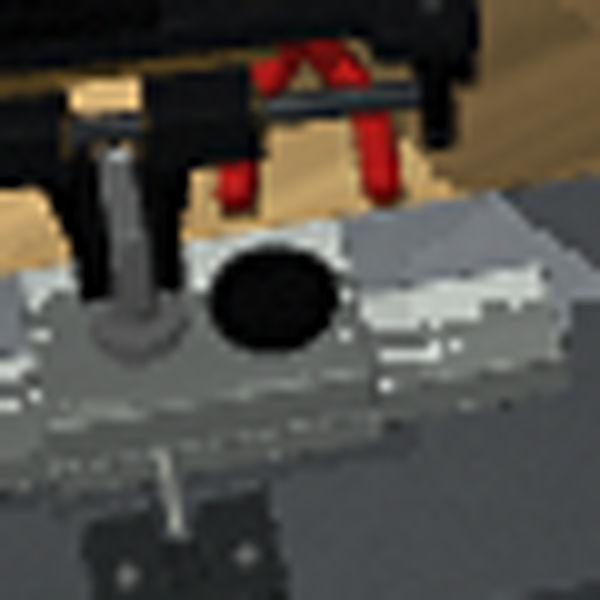

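```bash

python3 -m crank '[[1,[0,0,0],[0,0,-0.08]],[1,[0,0,0],[0,0,-0.15]],[1,[0,0,0],[0,0,-0.17]],[1,[0,0,0],[0,0,-0.17]],[1,[0,0,0],[0,0,-0.17]],[1,[0,0,0],[0,0,-0.17]],[1,[0,0,0],[0,0,-0.17]],[1,[0,0,0],[0,0,-0.12]]]'; python3 q.py
python3 -m crank '[[1,[0,0,0],[0,0,-0.12]],[1,[0,0,0],[0,0,-0.17]],[1,[0,0,0],[0,0,-0.17]],[1,[0,0,0],[0,0,-0.17]],[1,[0,0,0],[0,0,-0.12]],[1,[0,0,0],[0,0,-0.08]],[1,[0,0,0],[0,0,-0.05]],[1,[0,0,0],[0,0,0]]]'; python3 q.py
python3 - <<'E'
from station import r
from h import *
import pickle
from d import disc,mv
c=r.capture("wrist");cv2.imwrite("pics/w10.png",cv2.resize(c["img"],(800,600)));pickle.dump(c,open("w10.pkl","wb"))
t=r.capture("scene");crop(t,165,180,80,60,10,"pics/s10.png");pickle.dump(t,open("s10.pkl","wb"))
t=r.capture("top");crop(t,225,145,110,100,6,"pics/t10.png");pickle.dump(t,open("t10.pkl","wb"))
E
```

```text
time_s: 18.1
tcp_pos: [0.5158, -0.1259, 0.0745]
ee_rot: [[-0.882, -0.47, -0.001], [-0.47, 0.882, 0.001], [0.0, 0.001, -1.0]]
wrist_force: [-2.8, 0.5, 2.4]
gripper_width: 0.113
YAW -151.94 j6 -65.67 M [ 0.493  0.583 -0.077] -0.433 0.11263971870127408
time_s: 18.9
tcp_pos: [0.5162, -0.1263, 0.0745]
ee_rot: [[-0.384, -0.923, 0.0], [-0.923, 0.384, 0.0], [-0.0, -0.0, -1.0]]
wrist_force: [-1.2, -1.1, -0.2]
gripper_width: 0.112
YAW -112.59 j6 -26.32 M [0.055 0.316 0.065] 0.075 0.11235217615424524
```

View pics/w10.png

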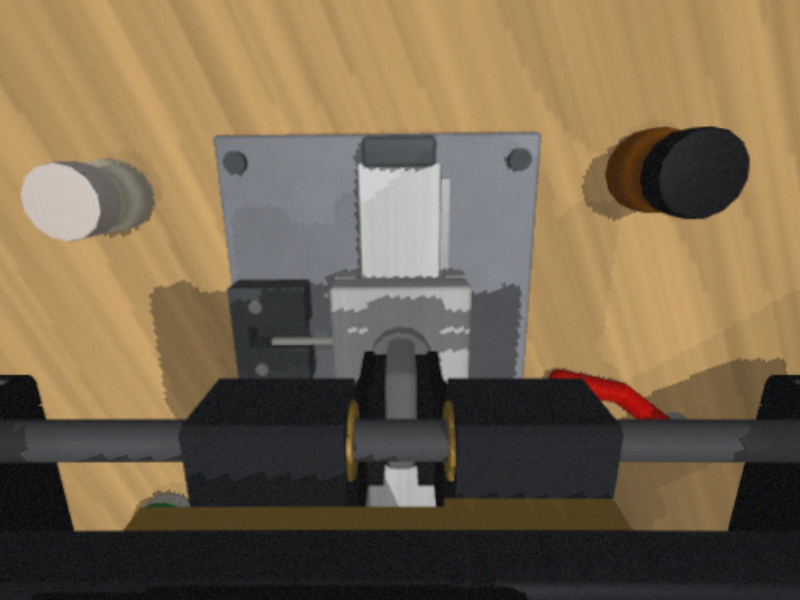

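View pics/s10.png

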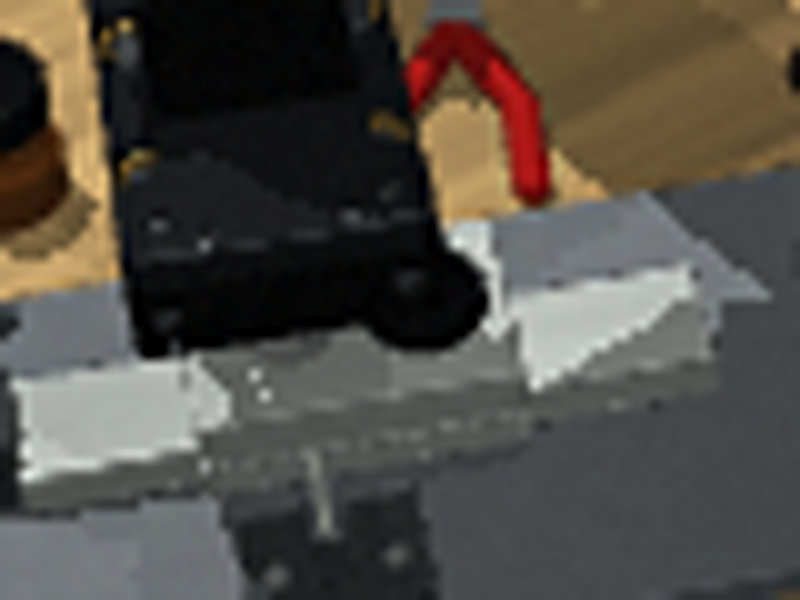

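View pics/t10.png

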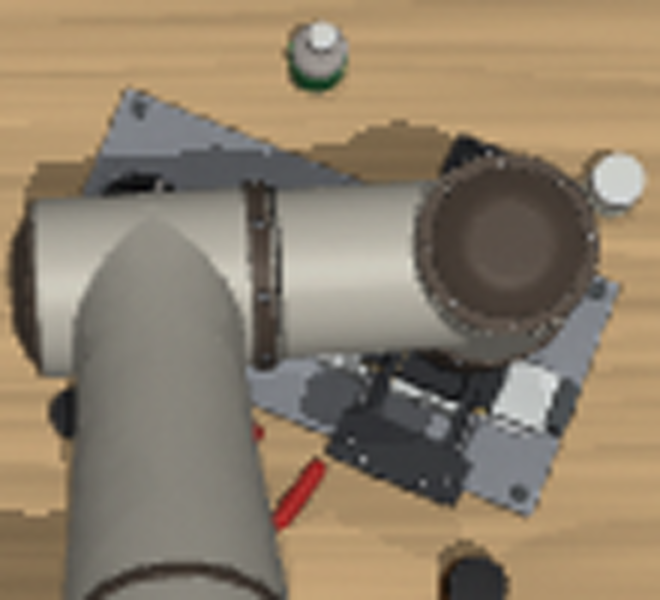

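```bash
python3 - <<'E'
from h import *
import pickle
c=pickle.load(open("w10.pkl","rb"))
g=255*(c["img"]/255.)**.5
crop(dict(img=g.astype(np.uint8)),140,165,80,80,8,"pics/w10z.png")
W=lambda u,v:((u+.5)/1.5625-.5,(v+.5)/1.5625-.5)
a=onz(c,W(216,136),.012);b=onz(c,W(540,133),.012);d=a-b;print("plate -y edge dir",np.degrees(np.arctan2(d[1],d[0])),np.linalg.norm(d))
a=onz(c,W(359,166),.04);b=onz(c,W(361,276),.04);e=onz(c,W(441,166),.04);f=onz(c,W(440,276),.04)
for p,q in((a,b),(e,f)):
    d=p-q;print("rail dir+90",np.degrees(np.arctan2(d[1],d[0]))+90)
E
```

```text
plate -y edge dir -22.08335104317022 0.14654370455979032
rail dir+90 -23.0458772270524
rail dir+90 -21.65125721485353
```

View pics/w10z.png

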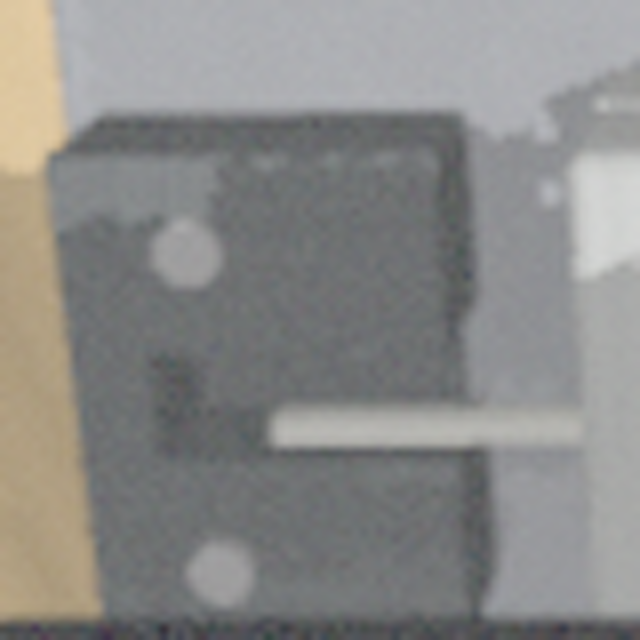

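```bash
python3 - <<'E'
from h import *
import pickle
c=pickle.load(open("w10.pkl","rb"))
W=lambda u,v:(140+(u+.5)/8-.5,165+(v+.5)/8-.5)
th=np.radians(-22.);R=np.array([[np.cos(th),-np.sin(th)],[np.sin(th),np.cos(th)]]);o=np.array([.5430,-.0635])
for n,p,z in [("tip",(272,427),.0345),("base",(580,427),.0345),("N-",(150,357),.028),("N+",(165,455),.028),("N+f",(270,458),.028),("blk-",(50,158),.028),("s1",(187,255),.028),("s2",(222,573),.028)]:
    print(n,((R.T@(onz(c,W(*p),z)[:2]-o))*1e3).round(1))
E
```

```text
tip [ 58.4 -67.3]
base [ 30.4 -67. ]
N- [ 71.  -71.8]
N+ [ 70.6 -62. ]
N+f [ 60.8 -61.5]
blk- [ 77.9 -91.1]
s1 [ 66.5 -81.7]
s2 [ 66.5 -49.7]
```

```bash

python3 -m crank '[[1,[0,0,0],[0,0,-0.01]],[1,[0,0,0],[0,0,0]],[1,[0,0,0],[0,0,0]]]'; python3 q.py
python3 -c "
from station import r
print(r.finish_job())"
```

```text
time_s: 19.35
tcp_pos: [0.5162, -0.1263, 0.0745]
ee_rot: [[-0.378, -0.926, 0.0], [-0.926, 0.378, 0.0], [-0.0, -0.0, -1.0]]
wrist_force: [-1.0, 0.7, 0.2]
gripper_width: 0.115
YAW -112.18 j6 -25.92 M [ 0.157  0.21  -0.017] 0.03 0.11488895644578413
the job is handed in; nothing more can be done
None
```

The job is done and handed in at about 19.4 s, with the gripper still holding the thumbscrew. No verdict came back.

- **Handwheel:** I wound it clockwise about 184°. The carriage moved 47.9 mm, measured from the top camera.
- **Pointer:** The last wrist picture shows it inside the 10 mm notch. It reads about 0.4–0.6 mm past the middle by the notch edges. The block end and its screws put it 1.1–1.5 mm past, so the estimates disagree a little. I did not correct it.
- **Thumbscrew:** I turned it about 150° clockwise until it seated. The wrist moment rose from about 0 to 0.57 N m, and the tool twisted a few degrees past where the tab stopped.
- **Back-off:** I then turned it back a quarter turn. The gripper ended at a yaw of -112.2°, against -112° for a tab lying along the rail, so it is within about 1° of a quarter turn. The remaining moment about the screw axis was about 0.02 N m.
- **Loose things:** The glue bottle and paint jar look unmoved in the last top picture, and the visible parts of the side cutters and wash jar also match. The arm hid most of the plinth and cutters there. I did not check the tweezers, paper cup and kit box again, but the arm worked well clear of them.

The highest wrist force I saw was about 14 N.

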